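Tip the ball lens from its lidded scoop tin

TASK

A glass ball lens lies in the small scoop-shaped tin whose loose sliding lid has an upright fin behind an upright bridge. Carry the tin to the square lined tray with its lid squeezed fully shut all the way, and right beside the tray slide the lid back and tip the lens gently into the tray from low over it, without touching the lens. Then leave the tin standing upright on the bench right beside the tray.

Things in the scene. Friction and masses are not known exactly. Their poses are not given: they have to be found in the camera images.
- tin: Loose cream scoop tin, 110 mm long (x, nose at +x), 50 wide, walls 34 high, about 0.25 kg plus lid. Origin: centre of its underside, z up. Inside, an 18 degree ramp rises over the front 45 mm to the nose lip (x 55, z 18 mm): level, the lens stays in; nose tipped down about 40 degrees, it rolls out. A fixed bridge plate, 8 mm thick in x, 32 wide, stands above the lid at x = 15, top at z = 68 mm.
- lid_fin (a point): Point on the lid's upright fin (8 mm thick along tin x, 32 wide): fin centre, 55 mm above the tin's underside, 13 mm below the fin's top. The flat aluminium lid's top is at 30 mm. Shut, it is at tin x = -27 mm. Squeezing fin and bridge together from outside, along x (50 mm over both when shut, 34 mm clear between), pushes the lid shut and holds tin and lid.
- lid (a joint): Slide of the lid (0.12 kg) along tin -x, m: 0 shut, 0.05 at its rear stop; starts slightly ajar; the lens gets out only above about 0.04. Friction about 0.15 N: loose, it slides when the tin leans 8 degrees, shutting if the nose dips. Gripped by its fin it draws back while the tin stays on the bench; at the stop the tin can be lifted by the fin, and nose-down the tin's weight keeps it open.
- lens: Centre of the clear glass ball lens, 20 mm in diameter, 12 g, lying loose on the tin's 3 mm floor, under the lid.
- tray_floor (a point): Centre of the lining's top in the square steel tray fixed to the bench: outside 140 by 140 mm, 30 mm high, walls 5 mm, black rubber lining whose top is 9 mm above the bench. x and y run along the walls, z up.
Not all that is in view belongs to the job. What is shaped like the tin but yellow is not meant.

How it is judged (in metres and radians):
On the way, in this order (a step that is already met when the one before it is completed fails the run):
1. the tin is lifted off the bench with its lid shut (height (world z) of tin above 0.02 m and value of joint lid below 0.004 m), for 0.2 s.
2. the tin is beside the tray (centres within 0.26 m), lid still shut, lens inside (horizontal distance between tin and tray_floor below 0.26 m and value of joint lid below 0.004 m and distance between tin and lens below 0.07 m), for 0.1 s.
3. the lid is slid back at least 35 mm beside the tray (value of joint lid above 0.035 m and horizontal distance between tin and tray_floor below 0.26 m), for 0.1 s.
At the end, for the whole second after the job is handed in: The lens lies on the tray's lining, within its walls; the tin stands upright (within 8 degrees) and still, flat on the bench beside the tray (centres within 0.26 m) (x of lens in the frame of tray_floor between -0.066 and 0.066 m and y of lens in the frame of tray_floor between -0.066 and 0.066 m and z of lens in the frame of tray_floor below 0.015 m and height (world z) of tin between -0.006 and 0.006 m and angle between tin's own z axis and vertical below 0.14 rad and linear speed of tin below 0.03 m/s and horizontal distance between tin and tray_floor below 0.26 m); the robot touches nothing.
It fails at once if the lid is open more than 6 mm while the tin is off the bench (more than 12 mm up) and its centre is farther than 0.26 m from the tray's centre (height (world z) of tin above 0.012 m and value of joint lid above 0.006 m and horizontal distance between tin and tray_floor above 0.26 m).
It fails at once if the fingers touch the lens (contact force between the fingers and lens above 0.3 N).
It fails at once if the lens moves faster than 1.7 m/s (dropped from too high) (linear speed of lens above 1.7 m/s).
It also fails if it takes over 59 s, if anything falls off the work surface, if the arm or the gripper's body presses on something with over 40 N, if the wrist force passes 120 N, or if a joint passes its speed limit or range.

ROBOT

A 6-joint arm with a two-finger parallel gripper is mounted at the origin on the work surface. World frame = base frame: x ahead of the robot, y to its left, z up, the work surface at z = 0. Lengths are in m, angles in degrees, forces in N, time in s.
With the tool pointing down it reaches from about 0.35 to 0.775 m from the base axis. Payload 5.5 kg.
Tool frame: the origin (TCP) lies between the finger pads; the fingertips stand 25 mm ahead of it and the grasp point (between the pads) lies 6 mm ahead of it (bot.nose_length is the distance from the TCP to the fingertips, in m); z points along the fingers, y is the line along which they close (so a half turn about z gives the same grasp; the last joint's range is limited). The gripper opens to 85 mm and grips with 20 to 120 N. Pads are 22 mm wide; open, the fingers measure 114 mm over their backs; the gripper's body (76 mm by 85 mm) begins 54 mm behind the grasp point. The pads swing forward as they close: fully open they stand 13 mm farther back than shut.
Start: joints at [61.673, 17.945, 2.641, 74.691, 0, 82.002], TCP at [0.2, 0.539, 0.256] pointing down, gripper open.
Joint ranges: [-158.12, 158.12], [-49.38, 96.58], [-58.88, 72.47], [-126.05, 133.96], [-84.25, 85.87], [-180, 180]. Speed limits (degrees/s): [147.25, 147.25, 180, 180, 180, 180].

INTERFACE

Orientations are given as [roll, pitch, yaw] about the fixed x, y, z axes, in that order (R = Rz(yaw) Ry(pitch) Rx(roll)).
In Python, from cell import bot gives the robot as it stands.
- The arm moves only by the tool apply_moves, never from a script. Its argument "plan" is a list of rows, each a list of 7 numbers: the shift along the tool's x, y, z in units of 0.4 m (1.0 is 0.4 m), then the turn, a rotation vector about the tool's x, y, z in units of 180 degrees (1.0 is 180 degrees), then the opening, from 0 (shut) to 1 (fully open). A call has 1 to 20 rows; each row is the pose to reach, as a shift and turn from the pose commanded when the call began, along the tool's axes at that moment, turning the shorter way round; what a row does not reach only later rows make up. A row lasts 1/8 s, in which the tool goes at most 62.5 mm and 10.7 degrees, less where a joint would pass 70% of its speed; a pose out of reach is approached as far as the arm can. A call with a number of a shift or a turn outside -1 to 1 is refused whole. A call with a gripper value outside its range is refused whole. The fingers move at their own pace and stop on an object; "force" is the grip in N (left out, the last holds). Time passes only in rows, so rows that repeat a pose let the fingers close. It gives the time, the measured TCP pose, the force, the opening and the grip force at its end, in the units of the state.
- bot.get_state(): the state, without advancing time (a new reading comes with each control period).
- bot.camera(name): name is "side" or "top" or "wrist"; returns (picture, depth): 480x640x3 uint8, blue, green, red; 480x640 float32, m along the optical axis (not along the pixel's ray), 0 where there is no reading.
- bot.camera_model(name): a dict with "K" (3x3 intrinsics, pixels), "R" (3x3) and "t" (3): a world point X has camera coordinates R X + t; the wrist camera has in their place "hand_eye" (4x4, takes a point from camera to tool coordinates, whose origin is the TCP and whose axes are the flange's). Camera axes: x right, y down, z forward; pixel columns grow to the right and rows downward; lengths in m; the calibration is good to about 2 mm. A picture is of the moment at which its call begins: read the wrist's pose just before it. camera_model takes no time and is no camera call.
- bot.finish_job(): hands the job in; it is judged then, once.
Trained networks look in the newest picture that a camera, given by its name, has taken for a name from the list of things; names that differ only in an ending like _2 or _b are one class to them, and where a whole thing is asked for, a point or a joint stands for the part that bears it (a point fixed in the world has none). Each returns a list of dicts, best first, with "conf" (0 to 1); they miss things now and then, are a little off and sometimes report something else, mostly with a low value. They report only what shows in the picture. A call takes as long as a camera call. They do not tell look-alikes from the thing itself.
- bot.masks_of(camera, thing): "mask" (480x640 bool, what is visible of it) and "pixel" ([column, row] in pixels, amid what is visible of it).
The state is a dict: "time": time; "q": joint angles; "joint_velocities": joint speeds; "joint_torque": joint torques, N m; "eef_pos": TCP position; "tool_rot": TCP orientation; "ft_force": force on the tool from outside, world axes, zero at the start; "torque": the same for the moment, N m; "grip_width": opening from 0.0 (shut) to 1.0 (fully open); "grip_force": force on a finger pad.
Only numpy, scipy, OpenCV 4.12 (cv2) and the standard library are available. Lean on these libraries where they do the work, as an engineer would, in place of code of your own. Each camera call takes 0.05 s, during which the arm holds its last target. There are 200 camera calls.

## Working session

There is one attempt and no reset: what is moved stays moved. The work goes in short steps, Python scripts to look and compute and a tool call to move; the robot and the scene stay as the last step left them, time stands still between calls to the robot, and variables do not carry over. Pictures are saved under pics/ and viewed, at most 10 in all, crops included, and the job is handed in when it is done.

Besides the shell and the picture viewer there is one more tool, called after ">>>" as name(argument=value, ...), one argument or row to a line, values as JSON. apply_moves: Moves the arm, as the interface text tells. Shifts and turns lie within -1 to 1; 1 stands for 0.4 m of shift or 180 degrees of turn. Its arguments: {"type":"object","properties":{"plan":{"type":"array"},"force":{"type":"number"}},"required":["plan"]}

```bash
ls; mkdir -p pics; cat > h.py <<'E'
import numpy as np, cv2
from cell import bot
from scipy.spatial.transform import Rotation as Ro
def world(cam,d,mask):
    m=bot.camera_model(cam);v,u=np.nonzero(mask&(d>0));z=d[v,u]
    P=np.linalg.inv(m["K"])@np.vstack([u*z,v*z,z])
    return ((P.T-m["t"])@m["R"])
E
python3 - <<'E'
from h import *
print(bot.get_state())
out=[]
for c in("top","side"):
    p,d=bot.camera(c);np.savez(f"pics/{c}.npz",p=p,d=d)
    m=bot.camera_model(c);print(c,"campos",-m["R"].T@m["t"])
    for th in("tin","lid_fin","tray_floor","lens"):
        try:r=bot.masks_of(c,th)
        except Exception as e:print(th,e);continue
        for k in r[:4]:
            W=world(c,d,k["mask"]);print(c,th,round(k["conf"],2),np.round(k["pixel"]),k["mask"].sum(),np.round(np.median(W,0),3),np.round(np.percentile(W,3,0),3),np.round(np.percentile(W,97,0),3))
    out.append(p)
cv2.imwrite("pics/a.png",cv2.resize(out[0],(800,600)));cv2.imwrite("pics/b.png",cv2.resize(out[1],(800,600)))
E
```

```text
pics
{'time': 0.0, 'q': array([6.16734237e+01, 1.79913882e+01, 2.57876894e+00, 7.46901516e+01,
       1.65991909e-03, 8.20016554e+01]), 'joint_velocities': array([ 0.01115704, -0.04280035, -0.01270829,  0.00403775,  0.02587342,
       -0.05542479]), 'joint_torque': array([-5.74960141e-04, -4.80625999e+01,  2.98529506e+01,  1.92844821e-02,
       -2.02030251e-04,  1.91221929e-06]), 'eef_pos': array([0.19953985, 0.53879083, 0.25541582]), 'tool_rot': array([-1.79898460e+02, -1.59437693e-02,  1.59671753e+02]), 'ft_force': array([-0.94150782,  0.06561738, -0.05803776]), 'torque': array([-0.03890851, -0.01763319, -0.0099807 ]), 'grip_force': 0.0, 'grip_width': 1.0008929848923707}
top campos [ 0.55066665 -0.05537899  0.90727421]
top tin 0.81 [432. 238.] 1762 [ 0.609 -0.262  0.029] [ 0.553 -0.288  0.002] [ 0.669 -0.239  0.067]
top tin 0.7 [358. 169.] 1462 [ 0.747 -0.112  0.03 ] [ 0.696 -0.149  0.001] [ 0.798 -0.077  0.068]
top tin 0.69 [508. 276.] 1823 [ 0.534 -0.405  0.03 ] [ 0.486 -0.452  0.002] [ 0.582 -0.365  0.068]
top tin 0.63 [440. 160.] 1518 [ 0.764 -0.275  0.03 ] [ 0.729 -0.327  0.0
[... 795 characters left out ...]
64 [316. 450.] 5231 [ 0.532 -0.418  0.031] [ 0.484 -0.448  0.003] [ 0.586 -0.37   0.069]
side tin 0.6 [354. 354.] 3812 [ 0.608 -0.28   0.03 ] [ 0.554 -0.292  0.003] [ 0.668 -0.241  0.068]
side lid_fin 0.91 [408. 279.] 798 [ 0.741 -0.114  0.031] [ 0.703 -0.142  0.029] [ 0.797 -0.079  0.069]
side lid_fin 0.71 [370. 348.] 1518 [ 0.63  -0.268  0.031] [ 0.568 -0.284  0.029] [ 0.671 -0.246  0.069]
side lid_fin 0.71 [328. 449.] 2986 [ 0.545 -0.423  0.031] [ 0.491 -0.449  0.029] [ 0.582 -0.372  0.069]
side lid_fin 0.64 [460. 340.] 1522 [ 0.769 -0.273  0.031] [ 0.739 -0.328  0.029] [ 0.806 -0.235  0.069]
side tray_floor 0.97 [257. 207.] 2431 [0.492 0.231 0.011] [0.426 0.154 0.004] [0.56  0.301 0.031]
```

View pics/a.png

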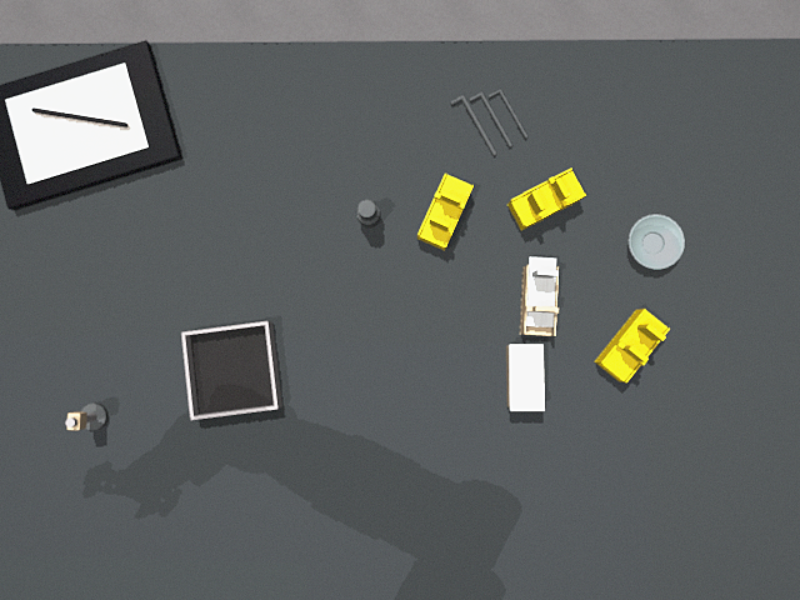

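View pics/b.png

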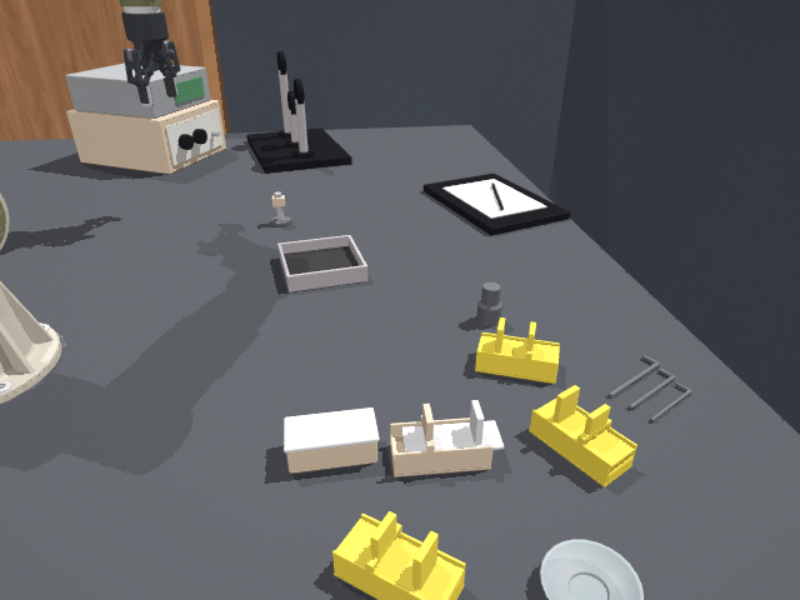

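Top view (800 px frame): there are three yellow look-alikes at (445,212), (547,199) and (633,346). The cream box at (526,378) has no fin or bridge. The cream tin at (540,296) has both a bridge and a metal fin, so it fits the description. The tray is at (230,370). I'll confirm the tin in a crop and measure it.

```bash
python3 - <<'E'
from h import *
def rect(P):
    (c,s,a)=cv2.minAreaRect((P[:,:2]*1000).astype(np.float32));return np.round(c,1),np.round(s,1),round(a,1)
ims=[]
for c in("top","side"):
    z=np.load(f"pics/{c}.npz");p,d=z["p"],z["d"]
    W=np.zeros((480,640,3));W[d>0]=world(c,d,np.ones_like(d,bool))
    reg=(W[...,0]>.54)&(W[...,0]<.69)&(W[...,1]>-.30)&(W[...,1]<-.22)
    hi=reg&(W[...,2]>.062)
    n,l,st,ce=cv2.connectedComponentsWithStats(hi.astype(np.uint8))
    for i in range(1,n):
        if st[i,4]>8:
            P=W[l==i];print(c,"top blob",st[i,4],np.round(ce[i]),"mean",np.round(P.mean(0),4),rect(P),"bgr",p[l==i].mean(0).round())
    body=reg&(W[...,2]>.022)&(W[...,2]<.04);print(c,"body",rect(W[body]), "box h",np.round(np.percentile(W[(W[...,0]>.47)&(W[...,0]<.53)&(abs(W[...,1]+.24)<.02)][:,2],[50,95]),3))
    t=(abs(W[...,0]-.49)<.1)&(abs(W[...,1]-.23)<.1)&(W[...,2]>.022)&(W[...,2]<.04);print(c,"tray rim",rect(W[t]))
    u,v=np.nonzero(body)[1],np.nonzero(body)[0]
    cr=p[v.min()-40:v.max()+30,u.min()-50:u.max()+50];ims.append(cv2.resize(cr,(390,390),interpolation=cv2.INTER_CUBIC))
cv2.imwrite("pics/c.png",np.hstack(ims))
E
```

```text
top top blob 75 [438. 218.] mean [ 0.6443 -0.2662  0.0671] (array([ 644.6, -266.7]), array([30.9,  8. ]), 89.7) bgr [235. 236. 235.]
top top blob 76 [437. 247.] mean [ 0.5893 -0.2638  0.0668] (array([ 589.4, -263.7]), array([31.3,  7.7]), 89.6) bgr [209. 233. 239.]
top body (array([ 611.2, -265.2]), array([ 50.6, 122.7]), 87.1) box h [0.039 0.042]
top tray rim (array([489.9, 230. ]), array([140.1, 141.6]), 7.8)
side top blob 126 [382. 329.] mean [ 0.6453 -0.2697  0.0675] (array([ 646. , -268.3]), array([31.5,  8.1]), 86.8) bgr [224. 223. 223.]
side top blob 121 [342. 332.] mean [ 0.5905 -0.2674  0.0677] (array([ 591.1, -265.2]), array([32.7,  8.2]), 86.7) bgr [194. 217. 227.]
side body (array([ 612.7, -266.5]), array([ 52.8, 122.9]), 86.8) box h [0.041 0.042]
side tray rim (array([491.8, 229.9]), array([140.1, 147.6]), 7.7)
```

View pics/c.png

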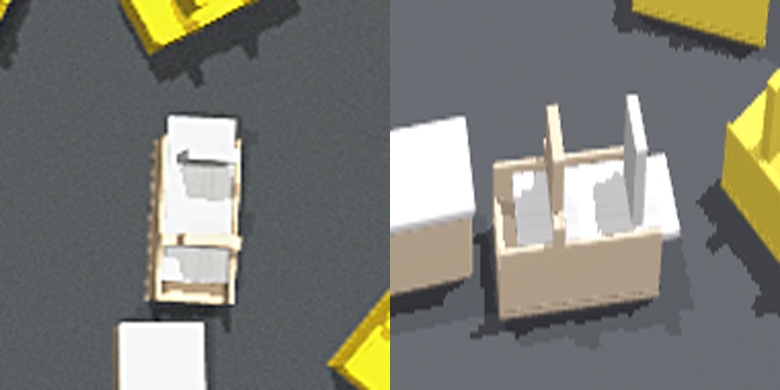

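The crop shows the cream bridge (top-view px about 437,247) and the white fin behind it (438,218). The lid is about 13 mm ajar and the nose points toward the robot. Both views agree within 3 mm, and the tops are at about 67 mm as expected.

```bash
cat > rel.py <<'E'
import numpy as np,json,sys
from scipy.spatial.transform import Rotation as Ro
def rel(cur,tgts):
    "cur,tgts: [x,y,z,roll,pitch,yaw]; prints rows in tool units"
    R=Ro.from_euler("xyz",cur[3:],degrees=True)
    for t in tgts:
        d=R.inv().apply(np.array(t[:3])-cur[:3])/.4
        r=(R.inv()*Ro.from_euler("xyz",t[3:],degrees=True)).as_rotvec()/np.pi
        print(np.round(np.r_[d,r],4).tolist())
E
python3 - <<'E'
from rel import rel
s=[.2,.539,.256,180,0,159.67]
m=[.41,.135,.25,180,0,213.4]
g=[.6176,-.2665,.16,180,0,267.2]
rel(s,[m]);rel(m,[g]);rel(g,[[.6176,-.2665,.062,180,0,267.2]])
E
```

```text
[-0.8432, -0.7647, 0.015, -0.0, 0.0, -0.2985]
[0.1193, -1.1237, 0.225, -0.0, 0.0, -0.2989]
[0.0, -0.0, 0.245, 0.0, 0.0, 0.0]
```

>>> apply_moves(
  plan=[
    [-0.9528,-0.8641,0.015,0,0,-0.2985,1],
    [-0.9528,-0.8641,0.015,0,0,-0.2985,1],
    [-0.9528,-0.8641,0.015,0,0,-0.2985,1],
    [-0.9528,-0.8641,0.015,0,0,-0.2985,1],
    [-0.9528,-0.8641,0.015,0,0,-0.2985,1],
    [-0.9528,-0.8641,0.015,0,0,-0.2985,1],
    [-0.9528,-0.8641,0.015,0,0,-0.2985,1],
    [-0.9528,-0.8641,0.015,0,0,-0.2985,1],
    [-0.9528,-0.8641,0.015,0,0,-0.2985,1],
    [-0.9528,-0.8641,0.015,0,0,-0.2985,1],
    [-0.9528,-0.8641,0.015,0,0,-0.2985,1],
  ],
)

```text
time: 1.88
eef_pos: [0.4368, 0.0828, 0.2503]
tool_rot: [180.0, -0.0, -146.6]
ft_force: [0.1, 0.4, -0.2]
grip_width: 1.0
grip_force: 0.0
```

>>> apply_moves(
  plan=[
    [0.1037,-0.9773,0.225,0,0,-0.2989,1],
    [0.1037,-0.9773,0.225,0,0,-0.2989,1],
    [0.1037,-0.9773,0.225,0,0,-0.2989,1],
    [0.1037,-0.9773,0.225,0,0,-0.2989,1],
    [0.1037,-0.9773,0.225,0,0,-0.2989,1],
    [0.1037,-0.9773,0.225,0,0,-0.2989,1],
    [0.1037,-0.9773,0.225,0,0,-0.2989,1],
    [0.1037,-0.9773,0.225,0,0,-0.2989,1],
    [0.1037,-0.9773,0.225,0,0,-0.2989,1],
    [0.1037,-0.9773,0.225,0,0,-0.2989,1],
  ],
)

```text
time: 3.12
eef_pos: [0.6177, -0.2644, 0.1611]
tool_rot: [-180.0, 0.0, -92.7]
ft_force: [-0.2, 0.1, -0.3]
grip_width: 1.0
grip_force: 0.0
```

```bash
python3 - <<'E'
from h import *
s=bot.get_state();print(s["time"],s["eef_pos"],s["tool_rot"],s["q"])
p,d=bot.camera("wrist");m=bot.camera_model("wrist")
T=np.eye(4);T[:3,:3]=Ro.from_euler("xyz",s["tool_rot"],degrees=True).as_matrix();T[:3,3]=s["eef_pos"]
v,u=np.nonzero(d>0);z=d[v,u];P=np.linalg.inv(m["K"])@np.vstack([u*z,v*z,z]);W=np.zeros((480,640,3))
W[v,u]=((T@m["hand_eye"])@np.vstack([P,np.ones(len(z))]))[:3].T
hi=(W[...,2]>.058)&(W[...,2]<.075)&(abs(W[...,1]+.266)<.04)&(abs(W[...,0]-.617)<.06)
n,l,st,ce=cv2.connectedComponentsWithStats(hi.astype(np.uint8))
for i in range(1,n):
    if st[i,4]>100:
        Q=W[l==i];c=cv2.minAreaRect((Q[:,:2]*1000).astype(np.float32));print(st[i],np.round(Q.mean(0),4),Q[:,2].max(),c,p[l==i].mean(0))
cv2.imwrite("pics/d.png",p)
E
```

```text
3.125 [ 0.6177306  -0.26443184  0.16105133] [-1.79982352e+02  9.32100617e-03 -9.26626620e+01] [-3.00187308e+01  3.09191306e+01  9.00259847e+00  6.80720763e+01
  1.63884182e-02 -1.17356066e+02]
[263 210  17  60 934] [ 0.6456 -0.2688  0.0663] 0.06904586999112372 ((646.046142578125, -267.7181396484375), (32.244667053222656, 8.151992797851562), 86.83841705322266) [219.14346895 219.0503212  217.84475375]
[362 211  18  60 933] [ 0.5914 -0.266   0.0664] 0.0688160084038317 ((591.0586547851562, -264.4654235839844), (32.83187484741211, 8.241215705871582), 87.26659393310547) [160.93461951 195.14683816 209.30760986]
```

View pics/d.png

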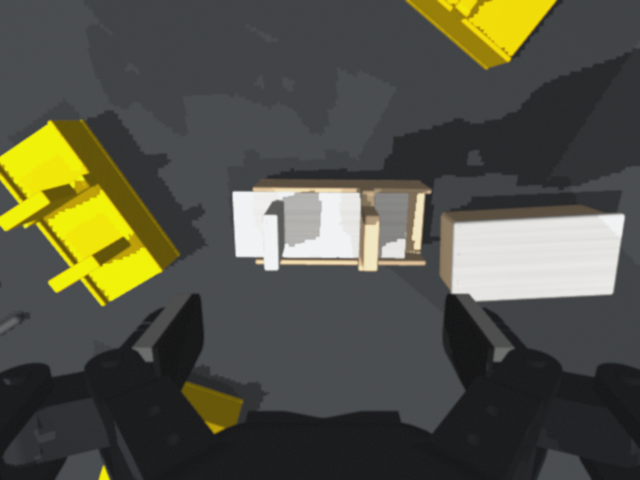

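Wrist view: the fin at (272,240) and bridge at (369,240) sit between the open fingers, and both measurements agree within 1–2 mm. Descending, then squeezing.

>>> apply_moves(
  plan=[
    [0,-0.0025,0.12,0,0,0,1],
    [0,-0.0025,0.2,0,0,0,1],
    [0,-0.0025,0.245,0,0,0,1],
    [0,-0.0025,0.245,0,0,0,1],
    [0,-0.0025,0.245,0,0,0,0.75],
    [0,-0.0025,0.245,0,0,0,0.65],
    [0,-0.0025,0.245,0,0,0,0.5],
    [0,-0.0025,0.245,0,0,0,0.45],
    [0,-0.0025,0.245,0,0,0,0.4],
    [0,-0.0025,0.245,0,0,0,0.4],
    [0,-0.0025,0.245,0,0,0,0.4],
    [0,-0.0025,0.245,0,0,0,0.4],
  ],
  force=40,
)

```text
time: 4.68
eef_pos: [0.6187, -0.267, 0.0642]
tool_rot: [-179.9, -0.1, -92.8]
ft_force: [-4.3, -0.1, 5.4]
grip_width: 0.571
grip_force: 42.4
```

>>> apply_moves(
  plan=[
    [0,0,-0.05,0,0,0,0.4],
    [0,0,-0.1,0,0,0,0.4],
    [0,0,-0.15,0,0,0,0.4],
    [0,0,-0.15,0,0,0,0.4],
    [0,0,-0.15,0,0,0,0.4],
    [0,0,-0.15,0,0,0,0.4],
  ],
)

```text
time: 5.42
eef_pos: [0.618, -0.2661, 0.1208]
tool_rot: [179.9, 0.1, -92.8]
ft_force: [0.2, -0.8, -4.2]
grip_width: 0.572
grip_force: 43.3
```

```bash
python3 - <<'E'
from rel import rel
from h import *
s=[.6186,-.2665,.122,180,0,267.2]
g=[.5144,.0556,.122,180,0,187.8]
import numpy as np
rel(s,[list(np.array(s)+(np.array(g)-s)*f) for f in np.linspace(.1,1,10)])
p,d=bot.camera("side");W=np.zeros((480,640,3));W[d>0]=world("side",d,np.ones_like(d,bool))
m=(abs(W[...,0]-.615)<.1)&(abs(W[...,1]+.27)<.05)&(W[...,2]>.03)
v,u=np.nonzero(m);cv2.imwrite("pics/e.png",cv2.resize(p[v.min()-10:v.max()+15,u.min()-15:u.max()+15],(600,600)))
print(bot.get_state()["ft_force"])
E
```

```text
[-0.0792, 0.03, 0.0, 0.0, -0.0, 0.0441]
[-0.1583, 0.0599, 0.0, 0.0, -0.0, 0.0882]
[-0.2375, 0.0899, 0.0, 0.0, -0.0, 0.1323]
[-0.3166, 0.1198, 0.0, 0.0, -0.0, 0.1764]
[-0.3958, 0.1498, 0.0, 0.0, -0.0, 0.2206]
[-0.4749, 0.1797, 0.0, 0.0, -0.0, 0.2647]
[-0.5541, 0.2097, 0.0, 0.0, -0.0, 0.3088]
[-0.6333, 0.2396, 0.0, 0.0, -0.0, 0.3529]
[-0.7124, 0.2696, 0.0, 0.0, -0.0, 0.397]
[-0.7916, 0.2995, 0.0, 0.0, -0.0, 0.4411]Traceback (most recent call last):
  File "<stdin>", line 9, in <module>
cv2.error: OpenCV(4.12.0) /io/opencv/modules/imgproc/src/resize.cpp:4208: error: (-215:Assertion failed) !ssize.empty() in function 'resize'
```

>>> apply_moves(
  plan=[
    [-0.04,0.015,0,0,0,0.022,0.4],
    [-0.08,0.03,0,0,0,0.044,0.4],
    [-0.16,0.06,0,0,0,0.088,0.4],
    [-0.2375,0.09,0,0,0,0.132,0.4],
    [-0.3166,0.12,0,0,0,0.176,0.4],
    [-0.3958,0.15,0,0,0,0.22,0.4],
    [-0.475,0.18,0,0,0,0.265,0.4],
    [-0.554,0.21,0,0,0,0.309,0.4],
    [-0.633,0.24,0,0,0,0.353,0.4],
    [-0.71,0.27,0,0,0,0.397,0.4],
    [-0.76,0.288,0,0,0,0.42,0.4],
    [-0.7916,0.2995,0,0,0,0.4411,0.4],
    [-0.7916,0.2995,0,0,0,0.4411,0.4],
    [-0.7916,0.2995,0,0,0,0.4411,0.4],
    [-0.7916,0.2995,0,0,0,0.4411,0.4],
  ],
)

```text
time: 7.35
eef_pos: [0.5147, 0.0549, 0.1222]
tool_rot: [-180.0, 0.0, -172.2]
ft_force: [-0.5, -0.9, -2.9]
grip_width: 0.573
grip_force: 43.2
```

>>> apply_moves(
  plan=[
    [0,0,0.04,0,0,0,0.4],
    [0,0,0.08,0,0,0,0.4],
    [0,0,0.11,0,0,0,0.4],
    [0,0,0.125,0,0,0,0.4],
    [0,0,0.135,0,0,0,0.4],
    [0,0,0.141,0,0,0,0.4],
    [0,0,0.141,0,0,0,0.4],
    [0,0,0.141,0,0,0,0.4],
  ],
)

```text
time: 8.35
eef_pos: [0.5147, 0.0556, 0.0662]
tool_rot: [-180.0, 0.0, -172.2]
ft_force: [-0.1, -0.5, -4.7]
grip_width: 0.569
grip_force: 43.2
```

```bash
python3 - <<'E'
from h import *
s=bot.get_state();print(s["time"],s["eef_pos"],s["tool_rot"],s["q"],s["ft_force"])
p,d=bot.camera("side");cv2.imwrite("pics/f.png",cv2.resize(p[120:360,100:420],(800,600)))
E
```

```text
8.35 [0.51473057 0.05561155 0.06624504] [-1.79996643e+02  4.12683944e-02 -1.72187883e+02] [-2.72502957e+00  1.96602664e+01 -2.34950179e+01  4.68035293e+01
  4.24676386e-03 -1.05371441e+01] [-0.09518242 -0.53289761 -4.68562062]
```

View pics/f.png

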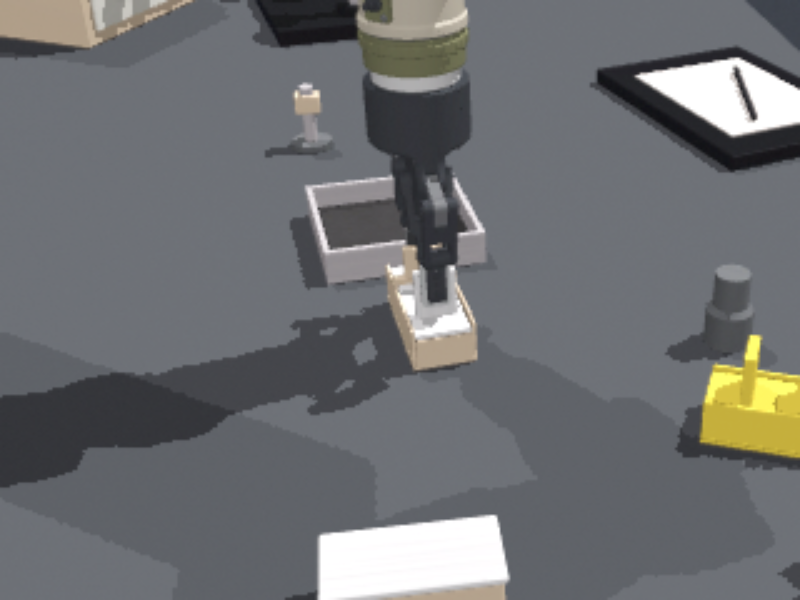

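The tin is held just above the bench, shut, at (432,320) beside the tray. Next I'll set it down, release, rise and shift behind it to the fin.

>>> apply_moves(
  plan=[
    [0,0,0.004,0,0,0,0.4],
    [0,0,0.006,0,0,0,0.4],
    [0,0,0.006,0,0,0,0.65],
    [0,0,0.006,0,0,0,0.75],
    [0,0,0.006,0,0,0,0.75],
    [0,0,-0.03,0,0,0,0.75],
    [0,0,-0.08,0,0,0,0.75],
    [0,0,-0.15,0,0,0,0.75],
    [0,-0.0525,-0.15,0,0,0,0.5],
    [0,-0.0525,-0.15,0,0,0,0.32],
    [0,-0.0525,-0.15,0,0,0,0.32],
  ],
)

```text
time: 9.78
eef_pos: [0.5171, 0.035, 0.1261]
tool_rot: [180.0, -0.0, -172.2]
ft_force: [-0.2, 0.1, -0.1]
grip_width: 0.323
grip_force: 0.0
```

```bash
cat > fin.py <<'E'
from h import *
s=bot.get_state();print(s["time"],s["eef_pos"],s["tool_rot"],s["grip_width"])
p,d=bot.camera("wrist");m=bot.camera_model("wrist")
T=np.eye(4);T[:3,:3]=Ro.from_euler("xyz",s["tool_rot"],degrees=True).as_matrix();T[:3,3]=s["eef_pos"]
v,u=np.nonzero(d>0);z=d[v,u];P=np.linalg.inv(m["K"])@np.vstack([u*z,v*z,z]);W=np.zeros((480,640,3))
W[v,u]=((T@m["hand_eye"])@np.vstack([P,np.ones(len(z))]))[:3].T
hi=(W[...,2]>.058)&(W[...,2]<.075)&(abs(W[...,0]-.515)<.05)&(abs(W[...,1]-.06)<.09)&(p.mean(2)>110)
n,l,st,ce=cv2.connectedComponentsWithStats(hi.astype(np.uint8))
for i in range(1,n):
    if st[i,4]>150:
        Q=W[l==i];c=cv2.minAreaRect((Q[:,:2]*1000).astype(np.float32));print(st[i],np.round(Q[:,2].max(),3),np.round(c[0],1),np.round(c[1],1),round(c[2],1),p[l==i].mean(0).round())
        print("tool-frame offset of centre",np.round(T[:3,:3].T@(np.r_[np.array(c[0])/1000,.067]-T[:3,3]),4))
E
python3 fin.py
```

```text
9.775 [0.51710462 0.03498807 0.12613487] [ 1.79975984e+02 -2.90952028e-03 -1.72210748e+02] 0.32301774917818965
[ 402  233   21   70 1096] 0.069 [512.3  76.7] [32.9  8.3] 7.7 [199. 228. 235.]
tool-frame offset of centre [-0.0009  0.0419  0.0592]
[ 314  235   17   68 1108] 0.069 [518.  35.] [32.3  7.7] 7.9 [235. 236. 236.]
tool-frame offset of centre [-0.0009 -0.0002  0.0591]
```

>>> apply_moves(
  plan=[
    [0,0,0.06,0,0,0,0.32],
    [0,0,0.11,0,0,0,0.32],
    [0,0,0.1465,0,0,0,0.32],
    [0,0,0.1465,0,0,0,0.32],
    [0,0,0.1465,0,0,0,0.2],
    [0,0,0.1465,0,0,0,0],
    [0,0,0.1465,0,0,0,0],
    [0,0,0.1465,0,0,0,0],
    [0,0,0.1465,0,0,0,0],
  ],
  force=60,
)

```text
time: 10.95
eef_pos: [0.518, 0.0347, 0.0682]
tool_rot: [-180.0, 0.1, -172.2]
ft_force: [-0.7, 0.1, 7.3]
grip_width: 0.079
grip_force: 60.0
```

>>> apply_moves(
  plan=[
    [0,0,-0.003,0,0,0,0],
    [0,-0.015,-0.003,0,0,0,0],
    [0,-0.035,-0.003,0,0,0,0],
    [0,-0.06,-0.003,0,0,0,0],
    [0,-0.085,-0.003,0,0,0,0],
    [0,-0.11,-0.003,0,0,0,0],
    [0,-0.12,-0.003,0,0,0,0],
    [0,-0.128,-0.003,0,0,0,0],
    [0,-0.128,-0.003,0,0,0,0],
    [0,-0.128,-0.003,0,0,0,0],
  ],
)

```text
time: 12.2
eef_pos: [0.5243, -0.0158, 0.0685]
tool_rot: [-180.0, 0.0, -172.2]
ft_force: [0.8, 0.8, -2.7]
grip_width: 0.078
grip_force: 58.6
```

```bash
python3 - <<'E'
from h import *
s=bot.get_state();print(s["time"],s["eef_pos"],s["tool_rot"],s["ft_force"])
p,d=bot.camera("side");W=np.zeros((480,640,3));W[d>0]=world("side",d,np.ones_like(d,bool))
hi=(W[...,2]>.055)&(W[...,2]<.075)&(abs(W[...,0]-.515)<.05)&(abs(W[...,1]-.05)<.12)&(p.mean(2)>150)
n,l,st,ce=cv2.connectedComponentsWithStats(hi.astype(np.uint8))
for i in range(1,n):
    if st[i,4]>8:print(st[i],W[l==i].mean(0).round(4),p[l==i].mean(0).round())
cv2.imwrite("pics/g.png",cv2.resize(p[180:360,160:400],(800,600)))
E
```

```text
12.2 [ 0.5243234  -0.01578985  0.06846912] [-1.79999275e+02  9.52047923e-03 -1.72181627e+02] [ 0.76466669  0.7736375  -2.70946697]
[261 219   7   9  44] [0.5025 0.071  0.0634] [159. 181. 196.]
[285 240   4  11  29] [ 0.5374 -0.0194  0.0635] [185. 184. 186.]
[270 242   6  10  47] [ 0.513  -0.0221  0.065 ] [182. 181. 182.]
```

View pics/g.png

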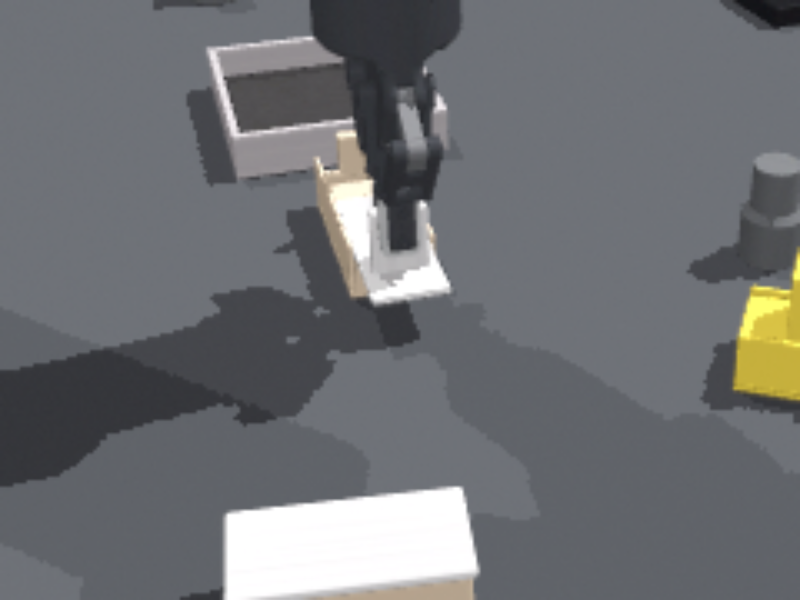

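The lid is fully back: the bridge is at (348,155), the fin is in the fingers at (400,235) and the tin hasn't moved. Next: lift, dip the nose 12° (below the ramp's 18°) and move the nose over the tray.

>>> apply_moves(
  plan=[
    [0,0,-0.02,0,0,0,0],
    [0,0,-0.05,0.01,0,0,0],
    [0,0,-0.085,0.025,0,0,0],
    [0,0,-0.12,0.045,0,0,0],
    [0,0,-0.15,0.06,0,0,0],
    [0,0,-0.1775,0.0667,0,0,0],
    [0,0.01,-0.1775,0.0667,0,0,0],
    [0,0.035,-0.1775,0.0667,0,0,0],
    [0,0.07,-0.1775,0.0667,0,0,0],
    [0,0.105,-0.1775,0.0667,0,0,0],
    [0,0.14,-0.1775,0.0667,0,0,0],
    [0,0.175,-0.1775,0.0667,0,0,0],
    [0,0.205,-0.1775,0.0667,0,0,0],
    [0,0.23,-0.1775,0.0667,0,0,0],
    [0,0.24,-0.17,0.0667,0,0,0],
    [0,0.245,-0.155,0.0667,0,0,0],
    [0,0.245,-0.14,0.0667,0,0,0],
    [0,0.245,-0.13,0.0667,0,0,0],
    [0,0.245,-0.13,0.0667,0,0,0],
  ],
)

```text
time: 14.62
eef_pos: [0.5106, 0.0808, 0.12]
tool_rot: [-168.0, -0.1, -172.2]
ft_force: [0.1, -0.8, -3.9]
grip_width: 0.08
grip_force: 58.6
```

```bash
python3 - <<'E'
from h import *
s=bot.get_state();print(s["time"],s["eef_pos"],s["tool_rot"],s["ft_force"],s["q"])
p,d=bot.camera("side");cv2.imwrite("pics/i.png",cv2.resize(p[100:325,120:420],(800,600)))
c,S=np.cos(np.radians(12)),np.sin(np.radians(12))
for th in(16,20,24,28,32,36,40,45):
    a=np.radians(th);y=.213-(.132*np.cos(a)-.0685*np.sin(a))-.098;z=-(.026+.132*np.sin(a)+.0685*np.cos(a)-.0685)+.130*.4
    print(th,[0,round((c*y+S*z)/.4,4),round((-S*y+c*z)/.4,4),round((th-12)/180,4),0,0,0])
E
```

```text
14.625 [0.51061782 0.08082457 0.11995947] [-1.67998461e+02 -5.64129506e-02 -1.72223345e+02] [ 0.092598   -0.77796589 -3.93095165] [  6.46861661  17.13107753 -19.39541025  53.25186684 -11.99965279
  -1.33726315]
16 [0, np.float64(0.0131), np.float64(-0.0225), 0.0222, 0, 0, 0]
20 [0, np.float64(0.0274), np.float64(-0.0442), 0.0444, 0, 0, 0]
24 [0, np.float64(0.0432), np.float64(-0.0648), 0.0667, 0, 0, 0]
28 [0, np.float64(0.0603), np.float64(-0.0843), 0.0889, 0, 0, 0]
32 [0, np.float64(0.0788), np.float64(-0.1025), 0.1111, 0, 0, 0]
36 [0, np.float64(0.0985), np.float64(-0.1194), 0.1333, 0, 0, 0]
40 [0, np.float64(0.1194), np.float64(-0.1348), 0.1556, 0, 0, 0]
45 [0, np.float64(0.1468), np.float64(-0.152), 0.1833, 0, 0, 0]
```

View pics/i.png

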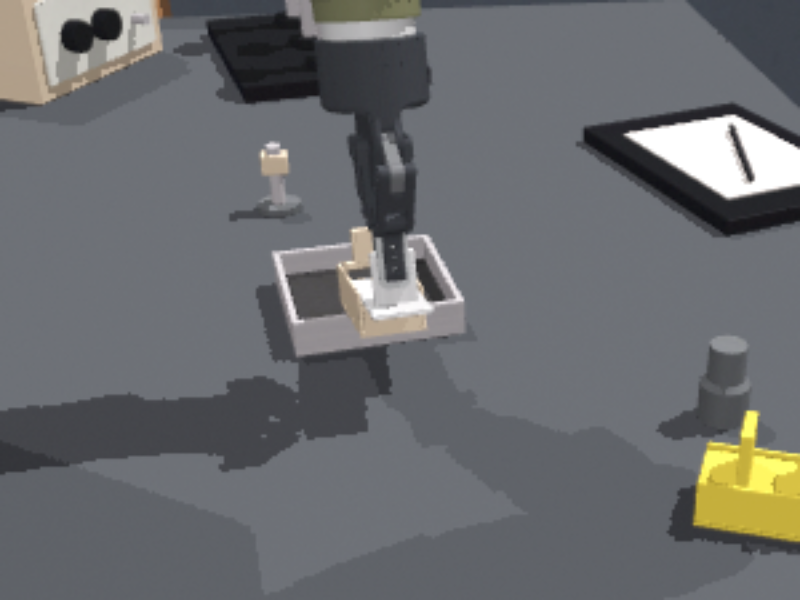

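The nose is over the tray, with the lid still at its stop at (400,305). Now tipping slowly.

>>> apply_moves(
  plan=[
    [0,0.0065,-0.011,0.011,0,0,0],
    [0,0.013,-0.0225,0.022,0,0,0],
    [0,0.02,-0.033,0.033,0,0,0],
    [0,0.0274,-0.0442,0.0444,0,0,0],
    [0,0.035,-0.0545,0.0555,0,0,0],
    [0,0.0432,-0.0648,0.0667,0,0,0],
    [0,0.052,-0.0745,0.078,0,0,0],
    [0,0.06,-0.084,0.089,0,0,0],
    [0,0.0695,-0.0935,0.1,0,0,0],
    [0,0.0788,-0.1025,0.111,0,0,0],
    [0,0.0885,-0.111,0.122,0,0,0],
    [0,0.0985,-0.1194,0.1333,0,0,0],
    [0,0.109,-0.127,0.1445,0,0,0],
    [0,0.1194,-0.1348,0.1556,0,0,0],
    [0,0.133,-0.1435,0.17,0,0,0],
    [0,0.1468,-0.152,0.1833,0,0,0],
    [0,0.1468,-0.152,0.1833,0,0,0],
    [0,0.1468,-0.152,0.1833,0,0,0],
    [0,0.1468,-0.152,0.1833,0,0,0],
  ],
)

```text
time: 17.05
eef_pos: [0.5015, 0.1503, 0.168]
tool_rot: [-135.0, 0.0, -172.2]
ft_force: [-0.3, -0.1, -3.6]
grip_width: 0.08
grip_force: 59.0
```

```bash
python3 - <<'E'
from h import *
s=bot.get_state();print(s["time"],s["eef_pos"],s["tool_rot"],s["ft_force"],s["q"])
ims=[]
for c in("side","top"):
    p,d=bot.camera(c)
    for k in bot.masks_of(c,"lens")[:3]:
        W=world(c,d,k["mask"]);print(c,k["conf"],k["pixel"],k["mask"].sum(),np.median(W,0) if len(W) else 0)
    ims.append(p)
cv2.imwrite("pics/j.png",np.hstack([cv2.resize(ims[0][100:325,120:345],(400,400)),cv2.resize(ims[1][230:360,120:250],(400,400))]))
E
```

```text
17.05 [0.50151663 0.15025758 0.16799084] [-1.35020178e+02  3.26391608e-02 -1.72224989e+02] [-0.3318604  -0.09177426 -3.62792608] [ 27.97959362  29.83260126  -4.88077348  74.30034789 -41.5674042
  27.4917227 ]
```

View pics/j.png

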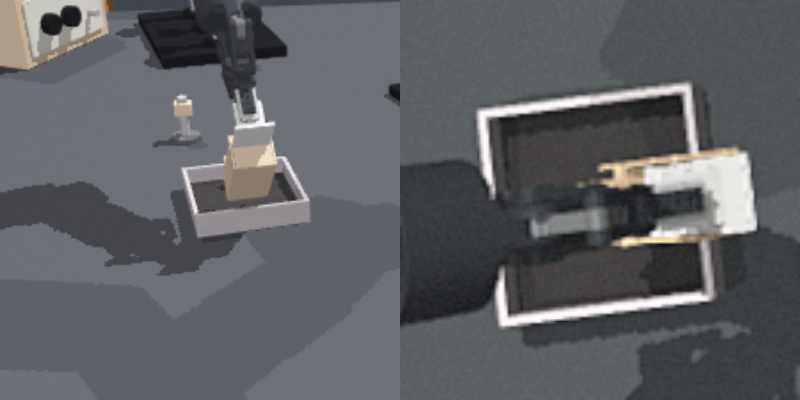

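```bash
cat > lens.py <<'E'
from h import *
s=bot.get_state();T=np.eye(4);T[:3,:3]=Ro.from_euler("xyz",s["tool_rot"],degrees=True).as_matrix();T[:3,3]=s["eef_pos"]
for c in("wrist","top","side"):
    p,d=bot.camera(c);cv2.imwrite(f"pics/k_{c}.png",p);m=bot.camera_model(c)
    for k in bot.masks_of(c,"lens")[:3]:
        if c=="wrist":
            E=T@m["hand_eye"];o=E[:3,3];r=E[:3,:3]
        else: r=m["R"].T;o=-r@m["t"]
        v=r@np.linalg.inv(m["K"])@np.r_[k["pixel"],1];print(c,k["conf"],k["pixel"],k["mask"].sum(),"at z=.019:",(o+v*(.019-o[2])/v[2]).round(3))
E
python3 lens.py
```

```text
side 0.25 [265.0, 173.8] 368 at z=.019: [0.522 0.43  0.019]
```

View pics/k_wrist.png

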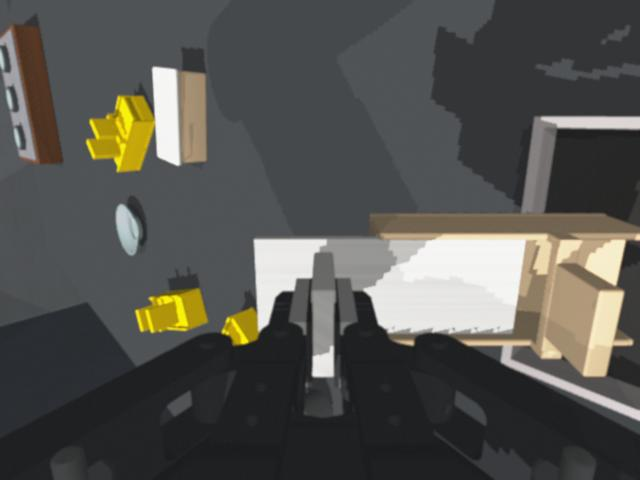

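Wrist view: the lid (about 390,285) is fully back, and the ramp and lip beyond it (about 600,260) are empty. I'll lift, retreat level and check the tray from above.

```bash
python3 - <<'E'
from rel import rel
import numpy as np
h=np.array([-.1357,.9907,0]);p0=np.array([.5243,-.0158,0])
def P(s,z,th): return [*(p0+h*s+[0,0,z]),180+th-360,0,187.8-360]
rel([.5015,.1503,.168,-135,0,-172.2],[P(.168,.185,45),P(.168,.2,45),P(.15,.2,37),P(.12,.2,29),P(.09,.19,21),P(.06,.18,13),P(.03,.165,5),P(0,.15,2),P(0,.12,0),P(0,.09,0),P(0,.073,0),P(0,.0685,0),P(0,.0675,0)])
E
```

```text
[-0.0001, -0.0295, -0.0306, 0.0, 0.0, 0.0]
[-0.0001, -0.056, -0.0572, 0.0, 0.0, 0.0]
[-0.0001, -0.0878, -0.0253, -0.0444, 0.0, 0.0]
[-0.0001, -0.1408, 0.0277, -0.0889, 0.0, 0.0]
[-0.0001, -0.1762, 0.0984, -0.1333, 0.0, 0.0]
[-0.0001, -0.2115, 0.1691, -0.1778, 0.0, 0.0]
[-0.0001, -0.238, 0.2487, -0.2222, -0.0, 0.0]
[-0.0001, -0.2646, 0.3282, -0.2389, -0.0, 0.0]
[-0.0001, -0.2115, 0.3812, -0.25, 0.0, 0.0]
[-0.0001, -0.1585, 0.4343, -0.25, 0.0, 0.0]
[-0.0001, -0.1284, 0.4643, -0.25, 0.0, 0.0]
[-0.0001, -0.1205, 0.4723, -0.25, 0.0, 0.0]
[-0.0001, -0.1187, 0.474, -0.25, 0.0, 0.0]
```

>>> apply_moves(
  plan=[
    [0,-0.015,-0.015,0,0,0,0],
    [0,-0.03,-0.03,0,0,0,0],
    [0,-0.056,-0.057,0,0,0,0],
    [0,-0.088,-0.025,-0.0444,0,0,0],
    [0,-0.141,0.028,-0.0889,0,0,0],
    [0,-0.176,0.098,-0.1333,0,0,0],
    [0,-0.2115,0.169,-0.1778,0,0,0],
    [0,-0.238,0.249,-0.222,0,0,0],
    [0,-0.2646,0.328,-0.239,0,0,0],
    [0,-0.2646,0.328,-0.239,0,0,0],
    [0,-0.2115,0.381,-0.246,0,0,0],
    [0,-0.2115,0.381,-0.246,0,0,0],
  ],
)

```text
time: 19.05
eef_pos: [0.5222, -0.015, 0.1188]
tool_rot: [-179.3, -0.3, -172.2]
ft_force: [-0.1, 0.6, -3.3]
grip_width: 0.079
grip_force: 59.6
```

```bash
python3 lens.py; python3 - <<'E'
import cv2,numpy as np
a=cv2.imread("pics/k_top.png")[230:360,120:320];b=cv2.imread("pics/k_side.png")[160:290,180:380]
cv2.imwrite("pics/l.png",np.vstack([cv2.resize(x,(460,299),interpolation=cv2.INTER_CUBIC) for x in(a,b)]))
E
```

```text
side 0.43 [248.7, 200.3] 59 at z=.019: [0.475 0.272 0.019]
```

View pics/l.png

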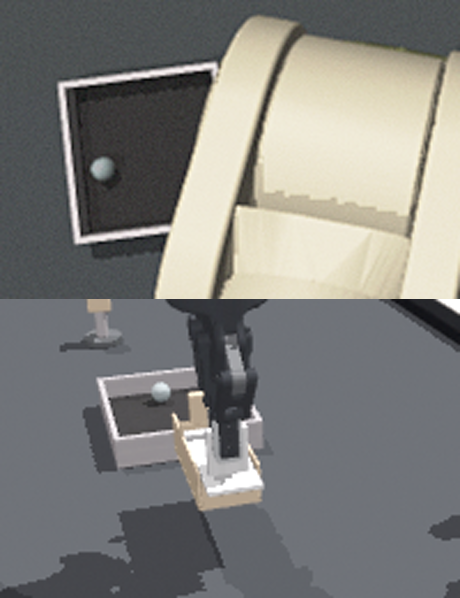

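The lens lies in the tray (crop px 103,168 from above, 160,392 from the side). I'll set the tin down level, release, and raise the hand.

>>> apply_moves(
  plan=[
    [0,0,0.04,-0.004,0,0,0],
    [0,0,0.08,-0.004,0,0,0],
    [0,0,0.11,-0.004,0,0,0],
    [0,0,0.12,-0.004,0,0,0],
    [0,0,0.126,-0.004,0,0,0],
    [0,0,0.13,-0.004,0,0,0],
    [0,0,0.13,-0.004,0,0,0],
  ],
)

```text
time: 20.23
eef_pos: [0.5246, -0.0161, 0.0683]
tool_rot: [-180.0, 0.1, -172.2]
ft_force: [-0.5, -0.6, -2.8]
grip_width: 0.079
grip_force: 59.7
```

>>> apply_moves(
  plan=[
    [0,0,0.003,0,0,0,0],
    [0,0,0.003,0,0,0,0],
    [0,0,0.003,0,0,0,0.2],
    [0,0,0.003,0,0,0,0.35],
    [0,0,0.003,0,0,0,0.35],
    [0,0,-0.05,0,0,0,0.35],
    [0,0,-0.12,0,0,0,0.35],
    [0,0,-0.25,0,0,0,0.35],
    [0,0,-0.35,0,0,0,0.35],
    [0,0,-0.35,0,0,0,0.35],
    [0,0,-0.35,0,0,0,0.35],
  ],
)

```text
time: 21.6
eef_pos: [0.5241, -0.0161, 0.2073]
tool_rot: [180.0, -0.0, -172.2]
ft_force: [0.0, -0.0, 0.3]
grip_width: 0.347
grip_force: 0.0
```

```bash
python3 lens.py; sed -i 's/-.06)<.09/-.04)<.13/' fin.py; python3 fin.py; python3 - <<'E'
from h import *
p,d=bot.camera("side");W=np.zeros((480,640,3));W[d>0]=world("side",d,np.ones_like(d,bool))
t=(abs(W[...,0]-.515)<.04)&(W[...,1]>-.06)&(W[...,1]<.125)&(W[...,2]>.02)&(W[...,2]<.075)&(p.mean(2)>120)
Q=W[t];print("lid/wall z",np.percentile(Q[:,2],[2,50,98]).round(3),"y",Q[:,1].min().round(3),Q[:,1].max().round(3))
print(bot.get_state()["ft_force"],bot.get_state()["eef_pos"])
E
```

```text
21.9 [ 0.52375393 -0.01601008  0.20677087] [ 1.79959130e+02 -1.04693953e-01 -1.72195401e+02] 0.3493046321142703
[316 201  12  49 567] 0.069 [524.5 -16.4] [31.6  7.4] 7.7 [238. 238. 236.]
tool-frame offset of centre [-0.001  -0.0006  0.1398]
[415 201  17  49 585] 0.069 [515.3  50.8] [32.1  8.4] 8.0 [188. 222. 232.]
tool-frame offset of centre [-0.001   0.0673  0.1398]
lid/wall z [0.025 0.038 0.069] y -0.049 0.085
[-0.34277198 -0.42512218  0.7213803 ] [ 0.52402298 -0.01606021  0.20722821]
```

```bash
python3 -c "
from cell import bot
print(bot.finish_job())"
```

```text
the job is handed in; nothing more can be done
None
```

The job is handed in at about 22 s: when last seen, before set-down, the lens lay in the tray; the tin stands upright on the bench about 0.20 m from the tray centre, and the gripper is clear. No verdict was returned.

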